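# Turn the controller board in the rework frame and lock it

## Task

The e-bike controller board in the rework frame is tipped forward, its top rail towards you on the robot's side: slacken the frame's clamp knob, turn the board by the rails of its carrier back through upright until it leans away from you, about 30 degrees from upright, and then tighten the knob fully to lock it there. Never force the carrier while the clamp is tight and do not touch the board itself, only the carrier's rails. Leave everything else on the bench where it is.

Things in the scene. Friction and masses are not known exactly. Their poses are not given: they have to be found in the camera images.
- holder: rework frame: a fixed stand, 360 mm long (y -165 to +195), 150 mm deep, cannot be shifted. Its base rail lies along its y; grey uprights at y = -116 and +116 mm carry the carrier between them on a level pivot axis. Origin: on the bench under the middle of the carrier; x points away from the robot (yaw within 0.3 rad), y along the pivot axis towards the end with the clamp, z up. Base and feet are under 55 mm high.
- pivot (a point): point of the pivot axis half-way between the uprights, 130 mm straight above the stand's origin; the carrier turns about the stand's y through this point
- carrier (a joint): angle of the carrier, the aluminium frame round the board, about the pivot axis, rad: 0 upright, positive leans its top rail away from the robot (to the stand's +x), negative towards it; stops at -1.7, +1.7. Balanced, stays where it is left. Clamp slack: turns under 0.1 N m (2 N at a rail); clamp tight: held to about 0.7 N m, not to be forced. 210 mm long, 125 mm wide, end bars 12 mm thick.
- top_rail (a point): middle of the carrier's upper long rail, on its centre line, 56 mm from the pivot axis; moves with the carrier. z points outward from the pivot axis in the board's plane, y along the rail, x square to the board. Both long rails are square-edged bars 210 mm long, 14 mm thick along x (the way to pinch them), 13 mm wide along z.
- board: controller board in the carrier's middle plane between the rails, dark green, 180 x 100 x 2.4 mm; each face lies 6 mm deeper than the rails' faces. Origin at its centre, on the pivot axis; moves with the carrier. Components stand up to 20 mm proud on its -x side, all at least 18 mm inward of the rails' inner edges, 22 mm in the middle 60 mm of the rails. Fragile: not to be touched.
- clamp_knob (a joint): angle of the clamp screw's knob, rad: 0 fully slack (end stop), 1.4 fully tight (end stop). It starts to grip the pivot at 0.6 and holds firmly above 1.15. It grows as the knob is turned clockwise, seen from its outer end. Turns under about 0.1 N m anywhere and stays where it is left.
- knob_grip (a point): middle of the knob's black cross bar, 66 mm long, 14 mm thick, 22 mm high along the screw, on an 11 mm steel shank. In the stand's frame it is at x -30, y +152, z 195 mm. z points outward along the screw, which is square to the pivot axis and leans 25 degrees (0.436 rad) from vertical to the stand's -x, towards the robot. Bar parallel to the pivot axis at joint 0.7; it turns with the joint.
- clamp_housing (a point): centre of the round grey clamp housing outside the +y upright, on the pivot axis: 64 mm in diameter, from y 129 to 175 mm of the stand; the knob's screw comes out of a boss on it that ends 27 mm short of the middle of the cross bar
- shock: bystander: a black bicycle rear shock with a side reservoir, about 210 mm long, lying on the bench; origin under its middle
- mug: bystander: a white mug, 84 mm across, 98 mm tall, with a handle; origin at the centre of its underside
- screwdriver: bystander: a screwdriver 210 mm long lying on the bench in front of the rework frame (on the robot's side); origin under its middle, shaft along its x
- parts_tray: bystander: a low steel tray of bearings, 85 x 130 x 22 mm, behind the rework frame; origin at the centre of its underside
- wire_brush: bystander: a wire brush 265 mm long with a yellow handle; origin under its middle
- spray_can: bystander: an aerosol can, 66 mm across, 200 mm tall; origin at the centre of its underside
- multimeter: bystander: a dark handheld multimeter, 150 x 78 x 44 mm, lying flat; origin at the centre of its underside
- t_hex_key: bystander: a T-handle hex key lying flat, 150 mm long, handle 137 mm wide and 27 mm thick; origin under the middle of the handle

How it is judged:
On the way, in this order (a step that is already met when the one before it is completed fails the run):
1. the clamp knob is slackened (below 0.6 rad, no longer gripping) while the board is still tipped forward (value of joint clamp_knob below 0.6 rad and value of joint carrier below 0 rad), for 0.2 s.
2. with the clamp slack, the carrier is turned back to lean 22 to 38 degrees (0.384 to 0.663 rad) away from the robot (value of joint clamp_knob below 0.7 rad and value of joint carrier between 0.384 and 0.663 rad), for 0.3 s.
3. the clamp knob is tightened (above 1.15 rad) with the carrier still at that lean (value of joint clamp_knob above 1.15 rad and value of joint carrier between 0.384 and 0.663 rad), for 0.2 s.
At the end, for the whole second after the job is handed in: The carrier leans away from the robot 22 to 38 degrees from upright (joint 0.384 to 0.663 rad), the clamp knob is tight (joint above 1.15 rad), carrier and knob are at rest (all of step 3 and velocity of joint carrier between -0.03 and 0.03 rad/s and velocity of joint clamp_knob between -0.05 and 0.05 rad/s); the robot touches nothing.
It fails at once if the carrier is forced round while the clamp is tight (knob above 0.9 rad, carrier turning faster than 0.25 rad/s) (value of joint clamp_knob above 0.9 rad and (velocity of joint carrier above 0.25 rad/s or velocity of joint carrier below -0.25 rad/s)).
It fails at once if the robot touches the board itself (over 2 N) (contact force between any of the fingers, the arm and board above 2 N).
It fails at once if a bystander on the bench is shifted more than 20 mm (distance of any of shock, mug, screwdriver, parts_tray, wire_brush, spray_can, multimeter, t_hex_key from where it was at the start of the episode above 0.02 m).
It also fails if it takes over 72 s, if anything falls off the work surface, if the arm or the gripper's body presses on something with over 40 N, if the wrist force passes 120 N, or if a joint passes its speed limit or range.

## Robot

A 6-joint arm with a two-finger parallel gripper is mounted at the origin on the work surface. World frame = base frame: x ahead of the robot, y to its left, z up, the work surface at z = 0. Lengths are in m, angles in rad, forces in N, time in s.
With the tool pointing down it reaches from about 0.25 to 0.725 m from the base axis. Payload 4 kg.
Tool frame: the origin (TCP) lies at the very end of the fingers, on their centre line; the grasp point (between the pads) lies 19 mm behind it; z points along the fingers, y is the direction in which the jaws open and shut (so a half turn about z gives the same grasp; the last joint's range is limited). The gripper opens to 85 mm and grips with 20 to 120 N. Pads are 22 mm wide; open, the fingers measure 114 mm over their backs; the gripper's body (76 mm by 85 mm) begins 54 mm behind the grasp point. The pads swing forward as they close: fully open they stand 13 mm farther back than shut.
Start: joints at [-1.303, 0.241, 0.005, 1.335, 0, 1.571], TCP at [0.132, -0.482, 0.231] pointing down, gripper open.
Joint ranges: [-2.72, 2.72], [-1.05, 1.87], [-1.09, 1.28], [-1.99, 2.15], [-1.42, 1.44], [-3.14, 3.14]. Speed limits (rad/s): [2.79, 2.79, 3.14, 3.14, 3.14, 3.14].

## Interface

Orientations are given as a 3x3 rotation matrix whose columns are the frame's x, y, z axes.
In Python, from bench import ctrl gives the robot as it stands.
- The arm moves only by the tool carry_out, never from a script. Its arguments are lists of equal length, an entry for each row: "dp": the shift along the tool's x, y, z as a fraction of full scale, a list of three; "spin": the turn about the tool's z as a fraction of full scale. A call has 1 to 12 rows; each row shifts and turns the pose as measured when the row begins, along the tool's axes as they then stand; what a row does not reach is not made up. Full scale, the value 1, is 0.1 m for a shift and 2 pi rad for a turn. A row lasts 1/8 s, in which the tool goes at most 62.5 mm and 10.7 degrees, less where a joint would pass 70% of its speed; a pose out of reach is approached as far as the arm can. A call with a number of a shift or a turn outside -1 to 1 is refused whole. A call with a gripper value outside its range is refused whole. "jaw" is the opening, from 0 (shut) to 1 (fully open), set as the call begins (left out, the last holds). The fingers move at their own pace and stop on an object; "force" is the grip in N (left out, the last holds). Time passes only in rows, so rows that do not move let the fingers close. It gives the time, the measured TCP pose, the force and the opening at its end, in the units of the state.
- ctrl.get_state(): the state, without advancing time (a new reading comes with each control period).
- ctrl.camera(name): name is "scene" or "top"; returns (picture, depth): 400x640x3 uint8, red, green, blue; 400x640 float32, m along the optical axis (not along the pixel's ray), 0 where there is no reading.
- ctrl.get_calibration(name): a dict with "fx", "fy", "cx", "cy" (pixels), "world_from_camera" (4x4, takes a point from camera to world coordinates). Camera axes: x right, y up, looking along -z (the intrinsics and any distortion apply to the point x, -y, -z); pixel columns grow to the right and rows downward; lengths in m; the calibration is good to about 2 mm. A picture is of the moment at which its call begins. get_calibration takes no time and is no camera call.
- ctrl.job_done(): hands the job in, once; it reports no verdict.
Trained networks look in the newest picture that a camera, given by its name, has taken for a name from the list of things; names that differ only in an ending like _2 or _b are one class to them, and where a whole thing is asked for, a point or a joint stands for the part that bears it (a point fixed in the world has none). Each returns a list of dicts, best first, with "confidence" (0 to 1); they miss things now and then, are a little off and sometimes report something else, mostly with a low value. They report only what shows in the picture. A call takes as long as a camera call.
- ctrl.search_frame(query, camera): "box" ([left, top, width, height] in pixels, round what is visible of it).
- ctrl.outline_of(query, camera): "pixels" (400x640 bool, what is visible of it) and "box" ([left, top, width, height] in pixels, round what is visible of it).
The state is a dict: "time": time; "joint_positions": joint angles; "qd": joint speeds; "joint_efforts": joint torques, N m; "tcp_pos": TCP position; "tcp_rot": TCP orientation; "contact_force": force on the tool from outside, world axes, zero at the start; "moment": the same for the moment, N m; "width": finger opening in m.
Only numpy, scipy, OpenCV 4.12 (cv2) and the standard library are available. Lean on these libraries where they do the work, as an engineer would, in place of code of your own. Each camera call takes 0.05 s, during which the arm holds its last target.

## Working session

There is one attempt and no reset: what is moved stays moved. The work goes in short steps, Python scripts to look and compute and a tool call to move; the robot and the scene stay as the last step left them, time stands still between calls to the robot, and variables do not carry over. Pictures are saved under pics/ and viewed, and the job is handed in when it is done.

Besides the shell and the picture viewer there is one more tool, called as name([rows], argument=value, ...), one row to a line, values as JSON. carry_out: Moves the arm, as the interface text tells. Its arguments: {"type":"object","properties":{"dp":{"type":"array"},"spin":{"type":"array"},"jaw":{"type":"number"},"force":{"type":"number"}},"required":["dp","spin"]}

```bash
ls; mkdir -p pics
python3 - <<'E'
from bench import ctrl
import cv2,numpy as np
s=ctrl.get_state();print(s)
for n in("scene","top"):
    p,d=ctrl.camera(n);cv2.imwrite(f"pics/{n}0.png",p[:,:,::-1]);np.savez(f"{n}0.npz",p=p,d=d)
    c=ctrl.get_calibration(n);print(n,c)
E
```

```text
pics
{'time': 0.0, 'joint_positions': array([-1.30298666e+00,  2.41409801e-01,  3.72009320e-03,  1.33521828e+00,
        1.89053751e-06,  1.57079033e+00]), 'qd': array([-3.63981621e-05,  1.11548278e-03,  5.43492629e-04, -1.83098362e-03,
       -1.86178955e-03, -7.74588068e-04]), 'joint_efforts': array([ 5.23391839e-05, -3.72319651e+01,  2.52406669e+01,  1.69298064e-02,
        4.54525173e-05, -9.14939164e-07]), 'tcp_pos': array([ 0.13214062, -0.4815573 ,  0.23041298]), 'tcp_rot': array([[ 9.64351227e-01,  2.64625018e-01, -5.56965109e-04],
       [ 2.64625605e-01, -9.64349076e-01,  2.03688977e-03],
       [ 1.90320585e-06, -2.11166438e-03, -9.99997770e-01]]), 'contact_force': array([-0.08038102, -0.0074574 ,  0.72932957]), 'moment': array([-0.02065508,  0.03149469,  0.021015  ]), 'width': 0.08537362475117727}
scene {'fx': 401.2115243077491, 'fy': 401.2115243077491, 'cx': 319.09553477693885, 'cy': 195.61133993265238, 'world_from_camera': array([[-0.82001553, -0.41779482,  0.39118029,  0.95959305],
       [ 0.5723129 , -0.6053665 ,  0.55316304,  0.6468978 ],
       [ 0.00569879,  0.6774798 ,  0.7355193 ,  1.01378987],
       [ 0.        ,  0.        ,  0.        ,  1.        ]])}
top {'fx': 420.2427315460986, 'fy': 420.2427315460986, 'cx': 314.43878439517385, 'cy': 202.87865364862307, 'world_from_camera': array([[-0.01125443,  0.99830057, -0.05717795,  0.4075965 ],
       [-0.99986789, -0.01056461,  0.01235241,  0.01810425],
       [ 0.01172736,  0.05730942,  0.99828758,  1.42981255],
       [ 0.        ,  0.        ,  0.        ,  1.        ]])}
```

View pics/scene0.png

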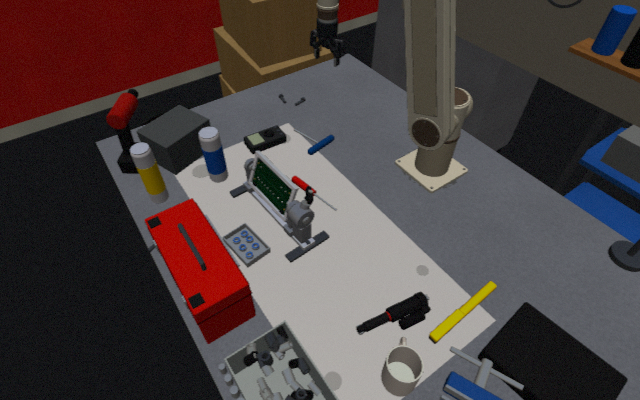

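View pics/top0.png

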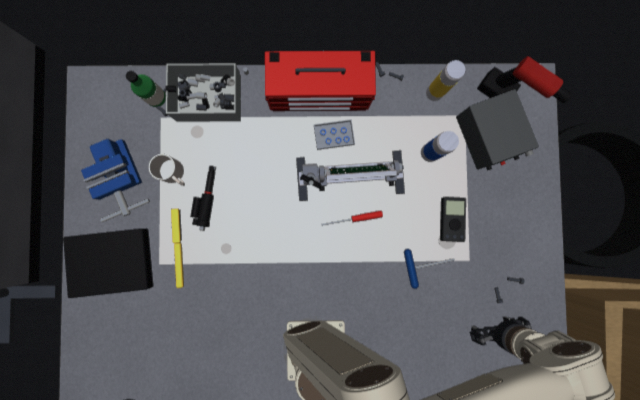

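The scene view shows the frame at about (275,200), with the clamp at its near end around (300,213). In the top view it runs from (303,178) to (400,172), the clamp is at the left (+y) and the screwdriver is in front at (355,218).

```bash
cat > h.py <<'E'
import numpy as np,cv2
from bench import ctrl
def w(c,d,u,v):
    # pixels -> world
    u=np.asarray(u,float);v=np.asarray(v,float)
    P=np.stack([(u-c['cx'])/c['fx']*d,-(v-c['cy'])/c['fy']*d,-d],-1)
    M=c['world_from_camera'];return P@M[:3,:3].T+M[:3,3]
def proj(c,P):
    M=c['world_from_camera'];Q=(np.asarray(P)-M[:3,3])@M[:3,:3]
    return np.stack([c['cx']+c['fx']*Q[...,0]/-Q[...,2],c['cy']-c['fy']*Q[...,1]/-Q[...,2]],-1)
E
python3 - <<'E'
from h import *
for n in("scene","top"):
    z=np.load(n+"0.npz");p,d=z['p'],z['d'];c=ctrl.get_calibration(n)
    for q in("holder","carrier","clamp_knob","clamp_housing","board"):
        r=ctrl.outline_of(q,n)
        if not r: print(n,q,None);continue
        for k in r[:1]:
            m=k['pixels']&(d>0);v,u=np.nonzero(m);W=w(c,d[v,u],u,v)
            print(n,q,round(k['confidence'],2),k['box'],len(u),np.median(W,0).round(3),np.percentile(W,2,0).round(3),np.percentile(W,98,0).round(3))
            np.save(f"m_{n}_{q}.npy",k['pixels'])
p=np.load("scene0.npz")['p'];cv2.imwrite("pics/sc.png",cv2.resize(p[140:270,215:345,::-1],(600,600),interpolation=cv2.INTER_CUBIC))
p=np.load("top0.npz")['p'];cv2.imwrite("pics/tc.png",cv2.resize(p[130:240,280:420,::-1],(763,600),interpolation=cv2.INTER_CUBIC))
E
```

```text
scene holder 0.86 [230.1, 150.7, 102.6, 111.3] 3914 [ 0.589 -0.071  0.112] [ 0.525 -0.278  0.011] [0.643 0.055 0.2  ]
scene carrier 0.57 [245.5, 148.2, 63.6, 78.1] 1892 [ 0.584 -0.133  0.134] [ 0.555 -0.239  0.035] [ 0.614 -0.011  0.189]
scene clamp_knob None
scene clamp_housing 0.19 [292.7, 176.0, 39.0, 34.1] 177 [ 0.447 -0.175  0.019] [ 0.421 -0.223  0.005] [ 0.463 -0.04   0.028]
scene board 0.95 [253.2, 159.2, 40.8, 54.0] 1030 [ 0.585 -0.133  0.129] [ 0.567 -0.223  0.087] [ 0.605 -0.053  0.17 ]
top holder None
top carrier 0.87 [324.8, 160.8, 71.0, 19.0] 982 [ 0.582 -0.14   0.14 ] [ 0.553 -0.239  0.031] [ 0.616 -0.038  0.191]
top clamp_knob 0.5 [300.3, 173.4, 20.6, 13.4] 128 [0.544 0.012 0.203] [ 0.526 -0.014  0.184] [0.56  0.038 0.213]
top clamp_housing 0.86 [296.9, 154.7, 110.0, 45.4] 2431 [ 0.572 -0.105  0.11 ] [ 0.519 -0.295  0.01 ] [0.646 0.055 0.205]
top board 0.6 [330.4, 165.0, 54.1, 7.3] 338 [ 0.589 -0.13   0.121] [ 0.572 -0.219  0.085] [ 0.604 -0.05   0.155]
```

View pics/sc.png

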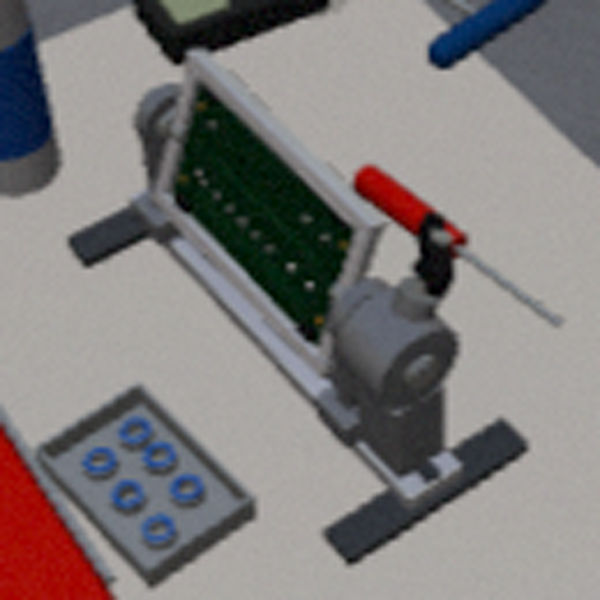

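View pics/tc.png

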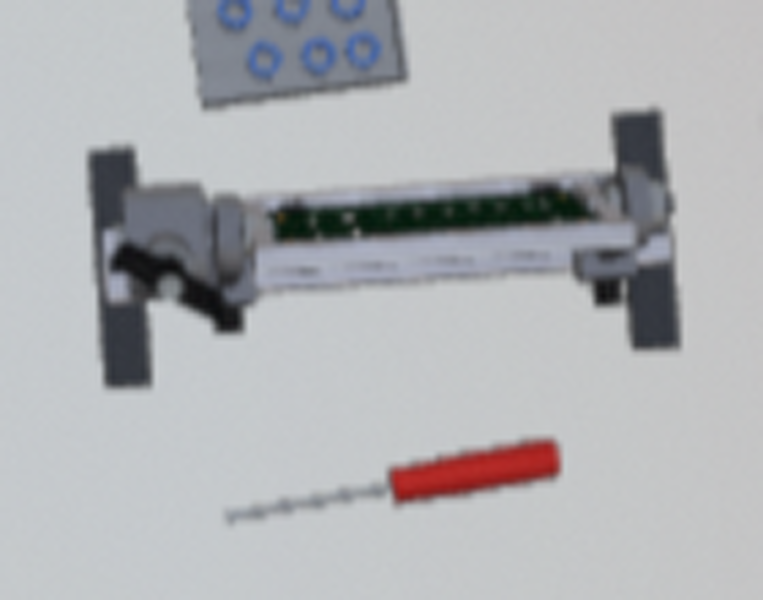

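Run:
```python
from h import *
for n in("scene","top"):
    z=np.load(n+"0.npz");d=z['d'];c=ctrl.get_calibration(n)
    m=cv2.erode(np.load(f"m_{n}_board.npy").astype(np.uint8),np.ones((3,3)))>0
    v,u=np.nonzero(m&(d>0));W=w(c,d[v,u],u,v)
    k=np.ones(len(W),bool)
    for _ in range(8):
        C=W[k].mean(0);N=np.linalg.svd(W[k]-C)[2][2];N*=np.sign(N[0]);r=(W-C)@N;k=abs(r)<.004
    yd=np.cross([0,0,1],N);yd/=np.linalg.norm(yd)
    print(n,k.sum(),'normal',N.round(3),'tilt',np.arcsin(-N[2]).round(3),'yaw',np.arctan2(N[1],N[0]).round(3),'x at z130 y=C',(C[0]-(0.13-C[2])*N[2]/N[0]).round(4),'C',C.round(4))
    # all points near the stand
    V,U=np.nonzero(d>0);A=w(c,d[V,U],U,V)
    for lo,hi in((.006,.03),):
        s=(A[:,2]>lo)&(A[:,2]<hi)&(A[:,0]>.48)&(A[:,0]<.69)&(A[:,1]>-.36)&(A[:,1]<.1)
        B=A[s]; pc=z['p'][V,U][s].mean(1)
        B=B[pc<90];print(' feet',len(B));
        for q in (B[B[:,1]>-.1],B[B[:,1]<-.2]): print(q.mean(0).round(4),q.min(0).round(3),q.max(0).round(3))
    s=(A[:,2]>.17)&(A[:,2]<.235)&(A[:,0]>.48)&(A[:,0]<.66)&(A[:,1]>-.04)&(A[:,1]<.08)
    B=A[s];pc=z['p'][V,U][s].mean(1);B=B[pc<50];print(' knob',len(B),B.mean(0).round(4))
    C=B.mean(0);dr=np.linalg.svd(B-C)[2][0];print(dr.round(3),np.percentile((B-C)@dr,[1,99]).round(4))
```

```text
scene 840 normal [0.927 0.056 0.371] tilt -0.381 yaw 0.061 x at z130 y=C 0.5851 C [ 0.5854 -0.1352  0.1293]
 feet 553
[0.5902 0.0345 0.0155] [ 0.501 -0.099  0.006] [0.69  0.063 0.03 ]
[ 0.6424 -0.2783  0.0147] [ 0.611 -0.3    0.006] [ 0.669 -0.218  0.02 ]
 knob 94 [0.5509 0.0188 0.2017]
[0.427 0.884 0.191] [-0.0372  0.024 ]
top 211 normal [0.924 0.057 0.378] tilt -0.388 yaw 0.062 x at z130 y=C 0.5847 C [ 0.5885 -0.131   0.1207]
 feet 415
[0.5649 0.0442 0.0151] [0.499 0.025 0.008] [0.642 0.058 0.029]
[ 0.5843 -0.2852  0.0149] [ 0.519 -0.302  0.006] [ 0.663 -0.267  0.025]
 knob 88 [0.5434 0.0131 0.2031]
[-0.444 -0.865 -0.234] [-0.0303  0.0322]
```

carry_out([
  [0.38,-0.3,-0.06],
  [0.38,-0.3,-0.06],
  [0.38,-0.3,-0.06],
  [0.38,-0.3,-0.06],
  [0.38,-0.3,-0.06],
  [0.38,-0.3,-0.06],
  [0.38,-0.3,-0.06],
  [0.38,-0.3,-0.06],
  [0.38,-0.3,-0.06],
  [0.38,-0.3,-0.06],
  [0.38,-0.3,0],
  [0.38,-0.3,0],
], spin=[0,0,0,0,0,0,0,0,0,0,0,0], jaw=0, force=40)

```text
time: 2.1
tcp_pos: [0.488, -0.0039, 0.2954]
tcp_rot: [[0.966, 0.257, 0.009], [0.257, -0.966, -0.004], [0.008, 0.006, -1.0]]
contact_force: [0.8, -0.9, -0.5]
width: -0.0
```

carry_out([
  [0,0,0],
  [0,0,0],
  [0,0,0],
  [0,0,0],
  [0,0,0],
  [0,0,0],
  [0,0,0],
  [0,0,0],
  [0,0,0],
], spin=[-0.0296,-0.0296,-0.0296,-0.0296,-0.0296,-0.0296,-0.0296,-0.01,0])

```text
time: 3.22
tcp_pos: [0.49, 0.0006, 0.2946]
tcp_rot: [[-0.071, 0.997, 0.009], [0.997, 0.071, -0.004], [-0.004, 0.008, -1.0]]
contact_force: [0.3, 1.1, 0.3]
width: 0.0001
```

carry_out([
  [-0.09,-0.05,0.2],
  [-0.08,-0.05,0.3],
  [0,0,0.3],
  [0,0,0.25],
  [0,0,0.1],
  [0,0,0],
], spin=[0,0,0,0,0,0])

```text
time: 3.98
tcp_pos: [0.4834, -0.0181, 0.1779]
tcp_rot: [[-0.065, 0.998, 0.013], [0.998, 0.065, -0.004], [-0.004, 0.012, -1.0]]
contact_force: [0.4, 0.7, -0.7]
width: -0.0
```

```bash
cat >> h.py <<'E'
O=np.array([.5843,-.137]);PS=.062
def loc(p):
    d=np.asarray(p)[:2]-O;c,s=np.cos(PS),np.sin(PS);return np.array([c*d[0]+s*d[1],-s*d[0]+c*d[1],p[2]])
def shot(k):
    for n,(a,b,e,f) in dict(scene=(110,250,215,375),top=(110,250,270,430)).items():
        p,d=ctrl.camera(n);np.savez(f"{n}_{k}.npz",p=p,d=d)
        im=cv2.resize(p[a:b,e:f,::-1],None,fx=3.75,fy=3.75,interpolation=cv2.INTER_CUBIC)
        cv2.imwrite(f"pics/{n}_{k}.png",im)
    s=ctrl.get_state();print(s['time'],loc(s['tcp_pos']).round(4),s['contact_force'].round(1),s['joint_positions'].round(2))
E
python3 -c "
from h import *
shot(1)"
```

```text
4.075 [-0.0926  0.1249  0.1789] [-0.4  0.  -0.3] [-0.04  0.23 -0.15  1.18 -0.    1.47]
```

View pics/scene_1.png

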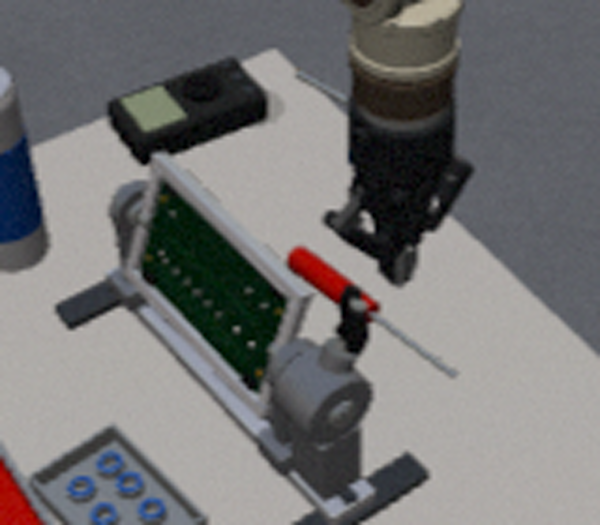

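View pics/top_1.png

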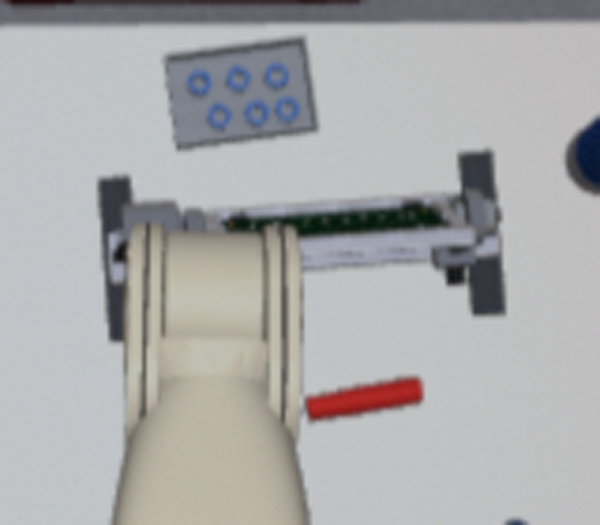

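```bash
python3 -c "
from h import *
z=np.load('scene_1.npz');d=z['d'];c=ctrl.get_calibration('scene')
V,U=np.nonzero(d>0);A=w(c,d[V,U],U,V)
L=np.array([loc(a) for a in A])
k=(abs(L[:,1]-.125)<.06)&(abs(L[:,0]+.093)<.1)&(L[:,2]>.15)&(z['p'][V,U].mean(1)<60)
B=L[k]-[-.0926,.1249,.1789]
for h in np.arange(-.01,.16,.01):
    q=B[(B[:,2]>=h)&(B[:,2]<h+.01)]
    if len(q): print(h.round(2),len(q),q.min(0).round(3)[:2],q.max(0).round(3)[:2])
"
```

```text
-0.01 9 [ 0.072 -0.056] [0.082 0.031]
0.0 12 [-0.001  0.005] [0.076 0.029]
0.01 38 [-0.004 -0.005] [0.086 0.053]
0.02 74 [-0.008 -0.003] [0.084 0.056]
0.03 29 [-0.006  0.004] [0.078 0.054]
0.04 30 [-0.023 -0.002] [0.029 0.015]
0.05 60 [-0.037 -0.008] [0.038 0.015]
0.06 57 [-0.045 -0.007] [0.044 0.018]
0.07 63 [-0.057  0.001] [0.053 0.02 ]
0.08 85 [-0.058 -0.008] [0.061 0.019]
0.09 88 [-0.058 -0.009] [0.062 0.023]
0.1 58 [-0.018 -0.005] [0.05  0.021]
0.11 37 [ 0.011 -0.009] [0.041 0.014]
0.12 25 [-0.016 -0.02 ] [0.036 0.038]
0.13 78 [-0.02  -0.019] [0.036 0.04 ]
0.14 76 [-0.019 -0.017] [0.037 0.04 ]
0.15 87 [-0.02  -0.019] [0.036 0.041]
```

carry_out([
  [0,0.12,0],
  [0,0.1,0],
  [0,0.1,0],
  [0,0.08,0],
  [0,0,0],
], spin=[0,0,0,0,0])

```text
time: 4.7
tcp_pos: [0.521, -0.0193, 0.182]
tcp_rot: [[-0.062, 0.998, 0.003], [0.998, 0.062, -0.013], [-0.013, 0.002, -1.0]]
contact_force: [0.2, -0.3, 0.9]
width: -0.0001
```

```bash
python3 -c "
from h import *
shot(2)"
```

```text
4.8 [-0.0558  0.1215  0.1819] [-1.2 -0.7  0. ] [-0.03  0.31 -0.04  1.22 -0.01  1.48]
```

View pics/scene_2.png

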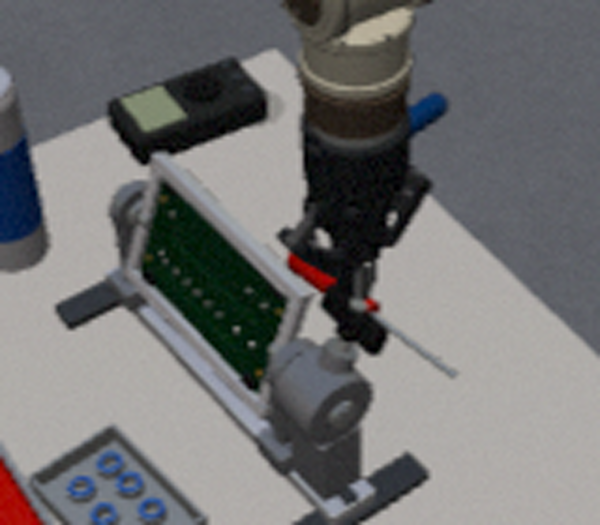

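The bar's +y end has swung to about (372,335), so the knob is turning in the slackening direction. I'll continue.

carry_out([
  [0.02,0.06,0.02],
  [0.01,0.06,0.02],
  [0,0.04,0],
  [0,0,0],
], spin=[0,0,0,0])

```text
time: 5.3
tcp_pos: [0.5315, -0.0176, 0.1785]
tcp_rot: [[-0.06, 0.998, -0.007], [0.998, 0.06, -0.019], [-0.018, -0.008, -1.0]]
contact_force: [-1.4, -1.4, 0.8]
width: 0.0001
```

```bash
python3 -c "
from h import *
shot(3)"
```

```text
5.4 [-0.0451  0.1225  0.1785] [-3.4 -1.1  2.1] [-0.02  0.34 -0.    1.24 -0.02  1.49]
```

View pics/scene_3.png

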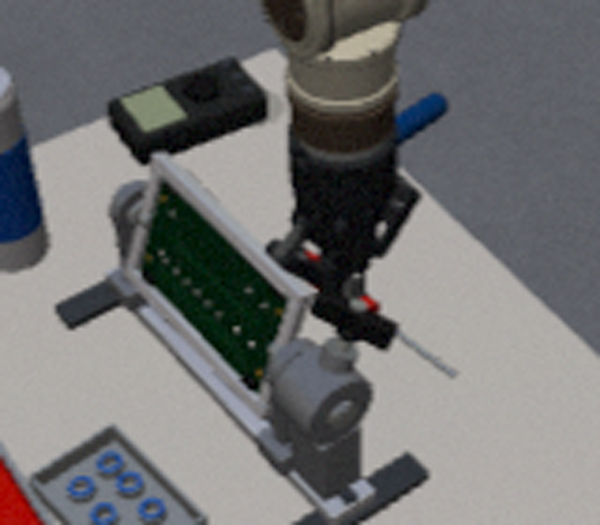

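```bash
cat >> h.py <<'E'
def W_(l):
    c,s=np.cos(PS),np.sin(PS);return np.array([O[0]+c*l[0]-s*l[1],O[1]+s*l[0]+c*l[1],l[2]])
def bar(q,s,up=.011):
    a=np.array([-np.sin(.436),0,np.cos(.436)]);xp=np.array([np.cos(.436),0,np.sin(.436)])
    return W_(np.array([-.03,.152,.195])+s*(np.cos(q-.7)*np.array([0,1,0])+np.sin(q-.7)*xp)+up*a)
E
python3 -c "
from h import *
c=ctrl.get_calibration('scene')
im=cv2.imread('pics/scene_3.png')
for q,col in((0,(0,0,255)),(.3,(0,255,255)),(.6,(0,255,0)),(.9,(255,255,0))):
    P=[tuple(int(t) for t in (proj(c,bar(q,s))-[215,110])*3.75) for s in(-.033,.033)]
    cv2.line(im,P[0],P[1],col,1);print(q,P)
cv2.imwrite('pics/o3.png',im[200:420,220:480].repeat(2,0).repeat(2,1))"
```

```text
0 [(316, 289), (399, 321)]
0.3 [(320, 284), (396, 327)]
0.6 [(328, 281), (388, 331)]
0.9 [(338, 280), (378, 332)]
```

View pics/o3.png

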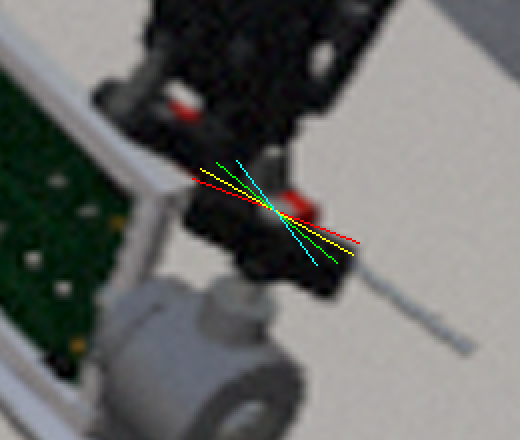

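The bar's slope matches q ≈ 0.3. I'll push a little more for margin, then retreat.

carry_out([
  [0,0.04,0],
  [0,0.03,0],
  [0,0,0],
  [0,-0.2,0],
  [0,-0.3,0],
  [0,0,0],
], spin=[0,0,0,0,0,0])

```text
time: 6.15
tcp_pos: [0.4887, -0.0191, 0.1789]
tcp_rot: [[-0.061, 0.998, -0.005], [0.998, 0.061, -0.017], [-0.017, -0.006, -1.0]]
contact_force: [1.0, 0.0, 0.0]
width: -0.0001
```

```bash
python3 -c "
from h import *
shot(4)
c=ctrl.get_calibration('scene')
im=cv2.imread('pics/scene_4.png')
for q,col in((0,(0,0,255)),(.3,(0,255,255)),(.6,(0,255,0))):
    P=[tuple(int(t) for t in (proj(c,bar(q,s))-[215,110])*3.75) for s in(-.033,.033)]
    cv2.line(im,P[0],P[1],col,1)
cv2.imwrite('pics/o4.png',im)"
```

```text
6.25 [-0.0862  0.1234  0.1792] [-0.2  1.   0.1] [-0.03  0.25 -0.12  1.2  -0.02  1.48]
```

View pics/o4.png

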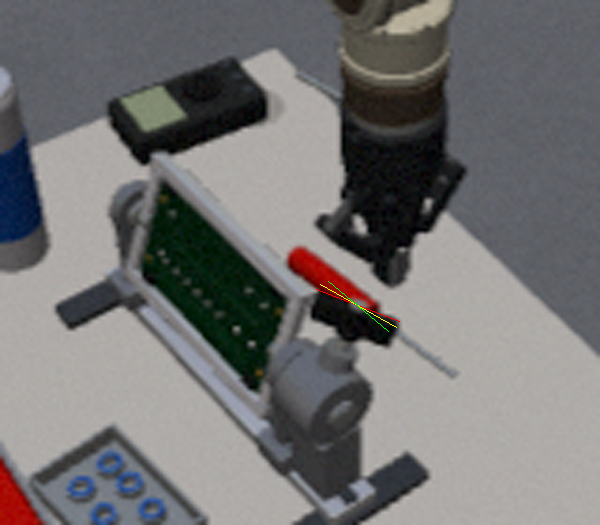

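carry_out([
  [-0.4,0,0],
  [-0.4,0,0.02],
  [-0.4,0,0.03],
  [-0.05,0.1,0],
  [0,0.15,0],
  [0,0.1,0],
  [0,0,0],
], spin=[0,0,0,0,0,0,0])

```text
time: 7.12
tcp_pos: [0.5446, -0.144, 0.1772]
tcp_rot: [[-0.066, 0.998, 0.007], [0.998, 0.066, -0.017], [-0.018, 0.006, -1.0]]
contact_force: [-2.1, -2.2, 2.3]
width: 0.0
```

```bash
python3 -c "
from h import *
shot(5)"
```

```text
7.225 [-0.0406 -0.0042  0.1769] [-0.2  0.1  0.6] [-0.25  0.38  0.06  1.24 -0.01  1.25]
```

View pics/scene_5.png

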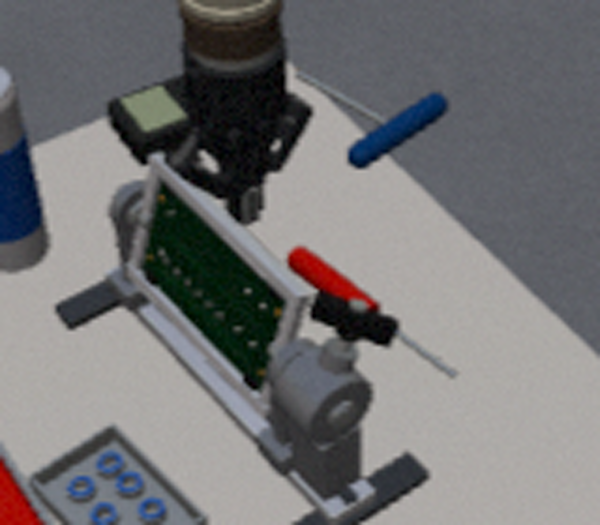

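The finger is just at the rail at about (245,200) and the carrier hasn't moved. I'll push on in small steps.

carry_out([
  [0.02,0.06,0.02],
  [0.02,0.07,0.01],
  [0,0.07,0.01],
  [0,0.07,0.01],
  [0,0.06,0],
  [0,0,0],
], spin=[0,0,0,0,0,0])

```text
time: 7.98
tcp_pos: [0.5777, -0.1363, 0.1716]
tcp_rot: [[-0.067, 0.998, 0.006], [0.998, 0.067, -0.016], [-0.016, 0.005, -1.0]]
contact_force: [-0.4, 0.1, 0.3]
width: -0.0002
```

```bash
cat >> h.py <<'E'
def tilt(k):
    z=np.load(f'scene_{k}.npz');d=z['d'];c=ctrl.get_calibration('scene')
    r=ctrl.outline_of('board','scene')
    if not r: print('no board');return
    m=cv2.erode(r[0]['pixels'].astype(np.uint8),np.ones((3,3)))>0
    v,u=np.nonzero(m&(d>0));W=w(c,d[v,u],u,v);k=np.ones(len(W),bool)
    for _ in range(8):
        C=W[k].mean(0);N=np.linalg.svd(W[k]-C)[2][2];N*=np.sign(N[0]);k=abs((W-C)@N)<.004
    print('conf',r[0]['confidence'],k.sum(),'tilt',np.arcsin(-N[2]),'yaw',np.arctan2(N[1],N[0]))
E
python3 -c "
from h import *
shot(6);tilt(6)"
```

```text
8.075 [-0.0071  0.0011  0.1717] [-0.6  0.5  0.5] [-0.22  0.45  0.15  1.26 -0.01  1.28]
conf 0.71 367 tilt -0.03741423911853342 yaw 0.0797236965853692
```

View pics/scene_6.png

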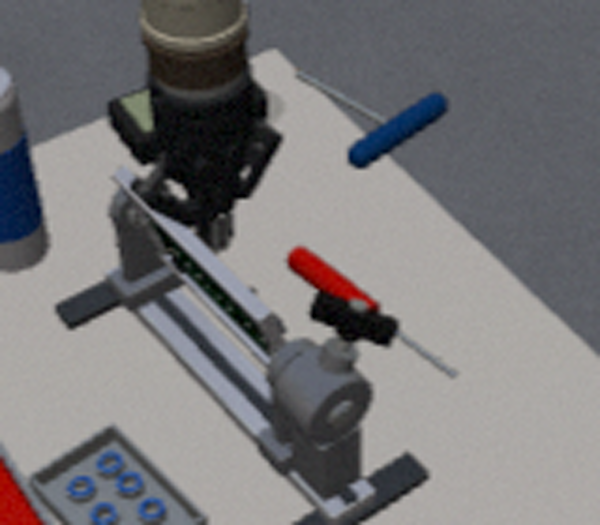

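```bash
cat >> h.py <<'E'
def rail(k):
  for n in('scene','top'):
    z=np.load(f'{n}_{k}.npz');d=z['d'];c=ctrl.get_calibration(n)
    V,U=np.nonzero(d>0);A=w(c,d[V,U],U,V)
    L=np.array([loc(a) for a in A]);col=z['p'][V,U].mean(1)
    m=(abs(L[:,1])<.1)&(abs(L[:,0])<.06)&(L[:,2]>.165)&(L[:,2]<.2)&(col>105)
    Q=L[m];r=np.hypot(Q[:,0],Q[:,2]-.13);o=r>.0595;Q=Q[o]
    if len(Q)<10: print(n,'few');continue
    th=np.arctan2(Q[:,0],Q[:,2]-.13)
    print(n,len(Q),'rail angle',np.median(th).round(3),np.percentile(th,[5,95]).round(3),'r',np.median(r[o]).round(4))
E
python3 -c "
from h import *
rail(5);rail(6)"
```

```text
scene 169 rail angle -0.293 [-0.473 -0.201] r 0.062
top 98 rail angle -0.333 [-0.43  -0.235] r 0.0627
scene 175 rail angle 0.296 [0.17  0.369] r 0.0622
top 90 rail angle 0.245 [0.144 0.364] r 0.062
```

carry_out([
  [0,0.06,-0.01],
  [0,0.06,-0.01],
  [0,0.05,0],
  [0,0,0],
], spin=[0,0,0,0])

```text
time: 8.62
tcp_pos: [0.594, -0.1352, 0.1736]
tcp_rot: [[-0.066, 0.998, 0.003], [0.998, 0.066, -0.016], [-0.016, 0.002, -1.0]]
contact_force: [-0.6, 0.1, -0.7]
width: 0.0001
```

```bash
python3 -c "
from h import *
shot(7);rail(7)"
```

```text
8.725 [0.0096 0.0012 0.1737] [-0.   0.3 -0.9] [-0.22  0.48  0.2   1.29 -0.01  1.29]
scene 176 rail angle 0.557 [0.437 0.64 ] r 0.0622
top 83 rail angle 0.514 [0.412 0.641] r 0.0619
```

carry_out([
  [0,-0.2,0],
  [0,-0.4,0],
  [0,-0.45,-0.03],
  [0.4,0,0],
  [0.45,0,0],
  [0.45,0,0],
  [0.45,0,0],
  [0,0,0],
], spin=[0,0,0,0,0,0,0,0])

```text
time: 9.72
tcp_pos: [0.4781, 0.0358, 0.176]
tcp_rot: [[-0.062, 0.998, 0.017], [0.998, 0.063, -0.016], [-0.017, 0.016, -1.0]]
contact_force: [0.7, -1.3, 0.4]
width: 0.0002
```

```bash
python3 -c "
from h import *
shot(8);rail(8)"
```

```text
9.825 [-0.0952  0.1768  0.176 ] [-0.6 -0.7 -0.7] [ 0.08  0.22 -0.17  1.17 -0.02  1.59]
scene 220 rail angle 0.536 [0.434 0.635] r 0.0621
top 218 rail angle 0.519 [0.417 0.624] r 0.0617
```

View pics/scene_8.png

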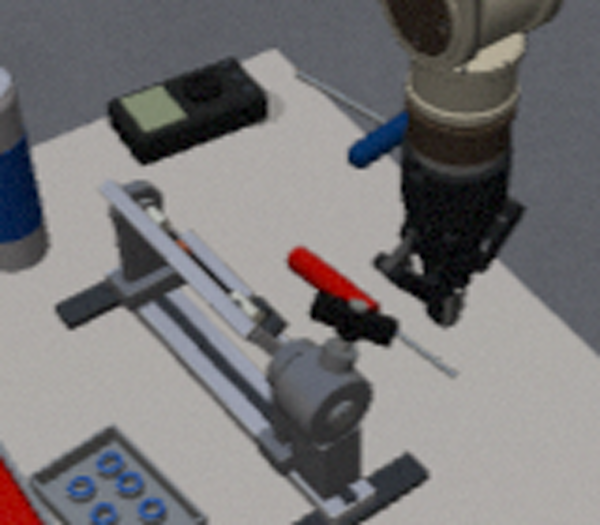

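View pics/top_8.png

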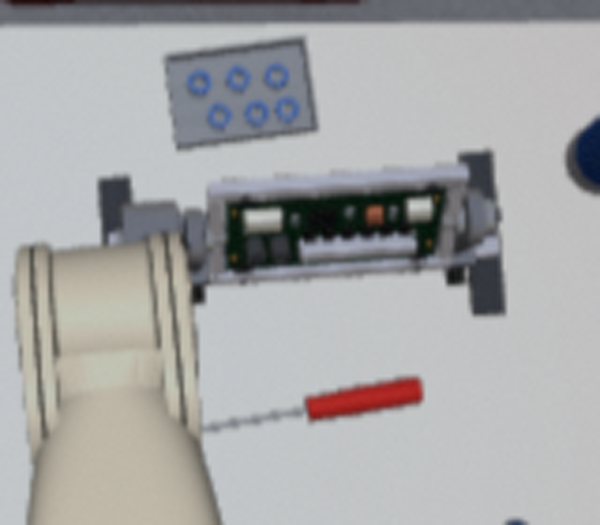

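carry_out([
  [0.04,0.1,-0.02],
  [0,0.12,0],
  [0,0.1,0],
  [0,0.08,0],
  [0,0.06,0],
  [0,0,0],
], spin=[0,0,0,0,0,0])

```text
time: 10.58
tcp_pos: [0.509, 0.0449, 0.1758]
tcp_rot: [[-0.058, 0.998, -0.025], [0.998, 0.058, 0.003], [0.004, -0.024, -1.0]]
contact_force: [-0.2, 2.3, 2.2]
width: 0.0001
```

```bash
python3 -c "
from h import *
shot(9);rail(9)"
```

```text
10.675 [-0.0635  0.1859  0.1758] [-4.5  3.5  2.1] [ 0.08  0.31 -0.05  1.24  0.    1.6 ]
scene 235 rail angle 0.534 [0.434 0.637] r 0.0621
top 214 rail angle 0.511 [0.401 0.632] r 0.0619
```

View pics/scene_9.png

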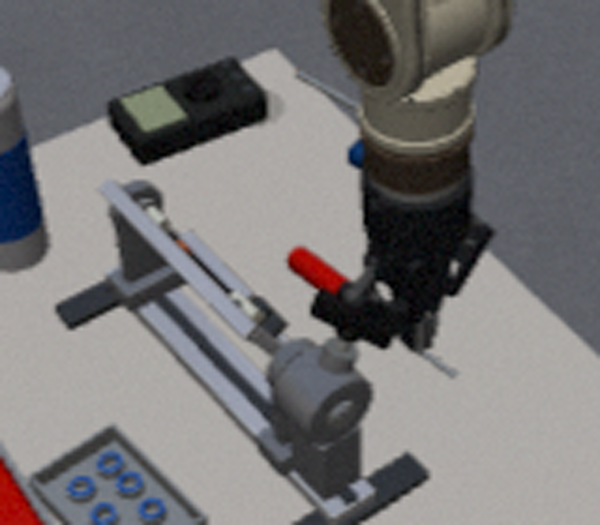

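The finger has drifted outward to y = 186 mm and is sliding off the bar's end near (400,335). I'll back off, shift inward and push again.

carry_out([
  [0,-0.15,0],
  [-0.06,-0.05,0],
  [-0.06,0,0],
  [0,0,0],
], spin=[0,0,0,0])

```text
time: 11.18
tcp_pos: [0.4936, 0.0282, 0.176]
tcp_rot: [[-0.054, 0.998, -0.019], [0.999, 0.054, 0.0], [0.001, -0.019, -1.0]]
contact_force: [-0.4, 0.1, -0.2]
width: -0.0
```

```bash
python3 -c "
from h import *
shot(10)"
```

```text
11.275 [-0.0805  0.171   0.176 ] [-0.5 -0.1  0.7] [ 0.06  0.28 -0.1   1.22  0.    1.57]
```

View pics/scene_10.png

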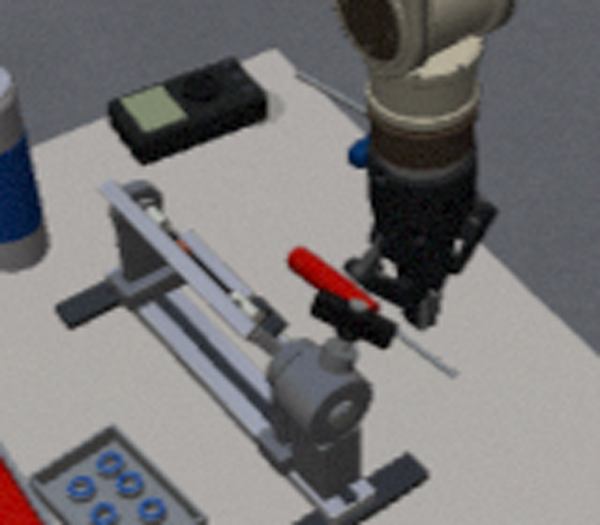

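carry_out([
  [0,0.1,0],
  [0,0.08,0],
  [0,0.08,0],
  [0,0.06,0],
  [0,0,0],
], spin=[0,0,0,0,0])

```text
time: 11.9
tcp_pos: [0.5176, 0.0337, 0.1746]
tcp_rot: [[-0.058, 0.997, -0.042], [0.998, 0.058, 0.006], [0.008, -0.041, -0.999]]
contact_force: [-0.8, 0.3, 1.7]
width: 0.0001
```

```bash
python3 -c "
from h import *
shot(11)"
```

```text
12.0 [-0.0558  0.1744  0.1745] [-1.6  0.5  2.2] [ 0.06  0.34 -0.01  1.26  0.01  1.57]
```

View pics/scene_11.png

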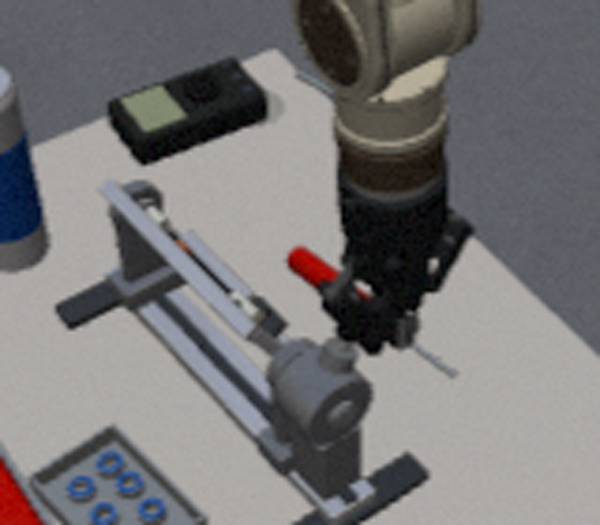

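The bar's -y end is hidden by the finger and its +y end is at about (375,345), so it is turning clockwise. I'll keep pushing.

carry_out([
  [-0.01,0.06,0],
  [-0.01,0.06,0],
  [0,0.04,0],
  [0,0,0],
], spin=[0,0,0,0])

```text
time: 12.5
tcp_pos: [0.5252, 0.0354, 0.1742]
tcp_rot: [[-0.06, 0.996, -0.06], [0.998, 0.061, 0.011], [0.015, -0.059, -0.998]]
contact_force: [-2.2, 0.0, 1.0]
width: 0.0002
```

```bash
python3 -c "
from h import *
shot(12);rail(12)"
```

```text
12.6 [-0.048   0.1756  0.1741] [-4.7  0.8  2.4] [0.06 0.37 0.03 1.29 0.01 1.57]
scene 224 rail angle 0.54 [0.436 0.635] r 0.0622
top 230 rail angle 0.501 [0.398 0.638] r 0.062
```

View pics/scene_12.png

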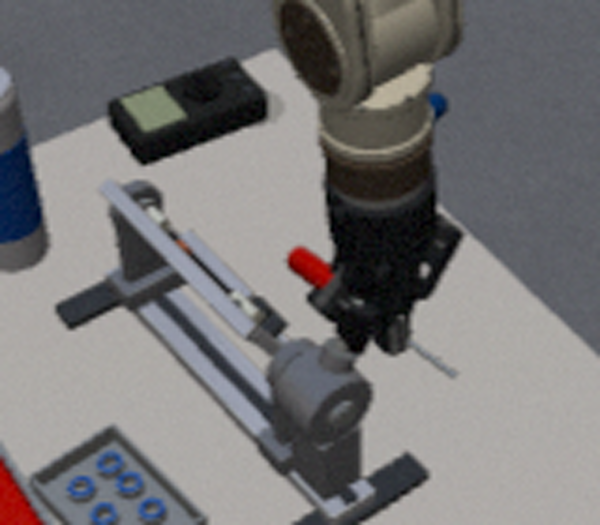

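carry_out([
  [-0.01,0,-0.08],
  [-0.01,0.1,0],
  [-0.01,0.08,0],
  [0,0.06,0],
  [0,0,0],
], spin=[0,0,0,0,0])

```text
time: 13.22
tcp_pos: [0.5278, 0.0363, 0.1814]
tcp_rot: [[-0.06, 0.992, -0.106], [0.998, 0.062, 0.017], [0.024, -0.105, -0.994]]
contact_force: [-0.5, 1.9, -0.0]
width: 0.0001
```

```bash
python3 -c "
from h import *
shot(13);rail(13)"
```

```text
13.325 [-0.045   0.1764  0.1812] [-6.8  2.4  2.9] [0.06 0.41 0.1  1.37 0.02 1.56]
scene 237 rail angle 0.535 [0.434 0.638] r 0.0624
top 212 rail angle 0.512 [0.412 0.624] r 0.0617
```

View pics/scene_13.png

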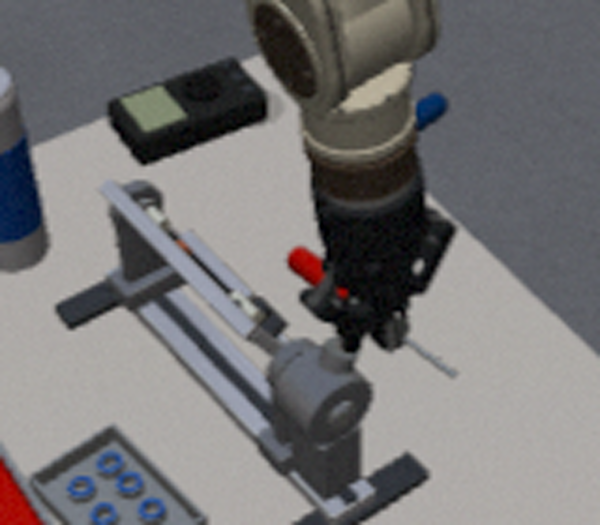

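Progress has stalled at (-45,176) mm and the tool is tilting about 6°. I'll back off and look at the knob.

carry_out([
  [0,-0.25,0],
  [0,-0.3,0],
  [0,0,0],
], spin=[0,0,0])

```text
time: 13.7
tcp_pos: [0.478, 0.032, 0.1881]
tcp_rot: [[-0.06, 0.994, -0.095], [0.998, 0.062, 0.016], [0.022, -0.093, -0.995]]
contact_force: [0.9, -0.7, 0.7]
width: -0.0001
```

```bash
python3 -c "
from h import *
shot(14);rail(14)
c=ctrl.get_calibration('scene')
im=cv2.imread('pics/scene_14.png')
im=cv2.resize(im[220:380,260:440],None,fx=3.3,fy=3.3,interpolation=cv2.INTER_CUBIC)
for q,col in((.7,(0,255,0)),(1.1,(0,255,255)),(1.4,(0,0,255))):
    P=[tuple(int(t) for t in ((proj(c,bar(q,s))-[215,110])*3.75-[260,220])*3.3) for s in(-.033,.033)]
    cv2.line(im,P[0],P[1],col,1)
cv2.imwrite('pics/o14.png',im);print(ctrl.get_state()['tcp_rot'].round(3))"
```

```text
13.8 [-0.0941  0.1753  0.188 ] [0.2 0.3 1.1] [ 0.05  0.3  -0.03  1.33  0.02  1.56]
scene 239 rail angle 0.533 [0.435 0.638] r 0.0623
top 221 rail angle 0.511 [0.407 0.625] r 0.0616
[[-0.06   0.994 -0.094]
 [ 0.998  0.062  0.016]
 [ 0.022 -0.092 -0.995]]
```

View pics/o14.png

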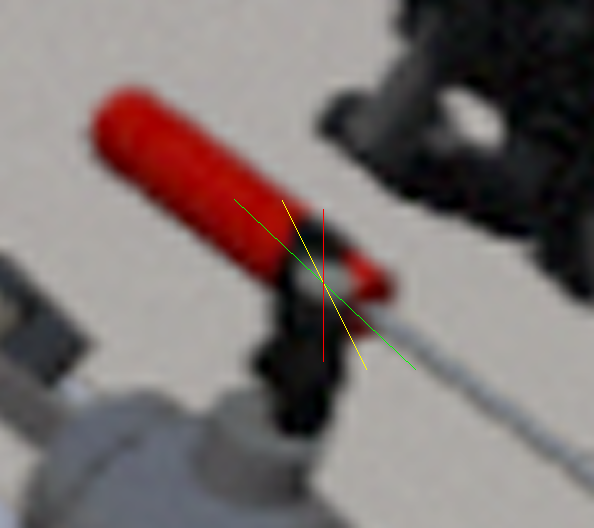

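View pics/scene_14.png

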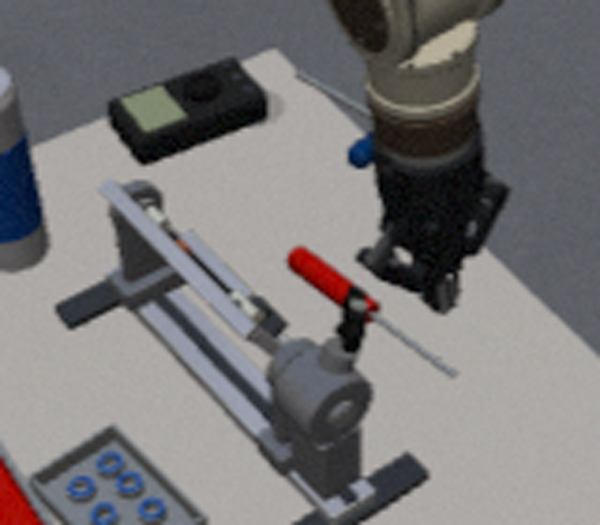

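The bar now stands vertical in the image near (323,285), on the q = 1.4 line, so the stall was the end stop. I'll retreat clear and check from the top view.

carry_out([
  [0,-0.3,-0.3],
  [0,-0.4,-0.4],
  [0,-0.4,-0.4],
  [0,-0.4,0],
  [0,-0.4,0],
  [0.3,0,0],
  [0.4,0,0],
  [0.3,0,0],
  [0,0,0],
], spin=[0,0,0,0,0,0,0,0,0])

```text
time: 14.92
tcp_pos: [0.3053, 0.1208, 0.3245]
tcp_rot: [[-0.056, 0.996, -0.069], [0.998, 0.057, 0.017], [0.021, -0.068, -0.997]]
contact_force: [0.8, 0.3, -0.0]
width: 0.0002
```

```bash
python3 -c "
from h import *
shot(15);rail(15)
for n in('scene','top'):
    c=ctrl.get_calibration(n);z=np.load(n+'_15.npz');d=z['d']
    V,U=np.nonzero(d>0);A=w(c,d[V,U],U,V);pc=z['p'][V,U].mean(1)
    L=np.array([loc(a) for a in A])
    s=(abs(L[:,0]+.03)<.045)&(abs(L[:,1]-.152)<.04)&(L[:,2]>.178)&(L[:,2]<.23)&(pc<50);B=L[s]
    C=B.mean(0);dr=np.linalg.svd(B-C)[2][0];dr*=np.sign(dr[1]);print(n,len(B),C.round(4),dr.round(3),'q',.7+np.arctan2(dr@[.906,0,.423],dr[1]))
    r=ctrl.outline_of('board',n)
    if r:
        m=cv2.erode(r[0]['pixels'].astype(np.uint8),np.ones((3,3)))>0
        v,u=np.nonzero(m&(d>0));W=w(c,d[v,u],u,v);k=np.ones(len(W),bool)
        for _ in range(15):
            C=np.median(W[k],0);C=W[k].mean(0);N=np.linalg.svd(W[k]-C)[2][2];N*=np.sign(N[0]);k=abs((W-C)@N)<.003
        print(n,'tilt',np.arcsin(-N[2]),k.sum(),len(k))
im=np.load('top_15.npz')['p'];cv2.imwrite('pics/topfull15.png',im[:,:,::-1])
"
```

```text
15.025 [-0.263   0.2732  0.3243] [0.5 0.6 0. ] [ 0.34 -0.08 -0.11  1.6   0.04  1.85]
scene 229 rail angle 0.536 [0.435 0.639] r 0.0622
top 209 rail angle 0.518 [0.416 0.636] r 0.0617
scene 77 [-0.0215  0.1603  0.2033] [0.584 0.79  0.186] q 1.355920729893183
scene tilt 0.5558529901960831 67 76
top 87 [-0.0308  0.1532  0.2036] [0.569 0.783 0.251] q 1.3713597335049423
top tilt 0.5421810617330226 463 872
```

View pics/topfull15.png

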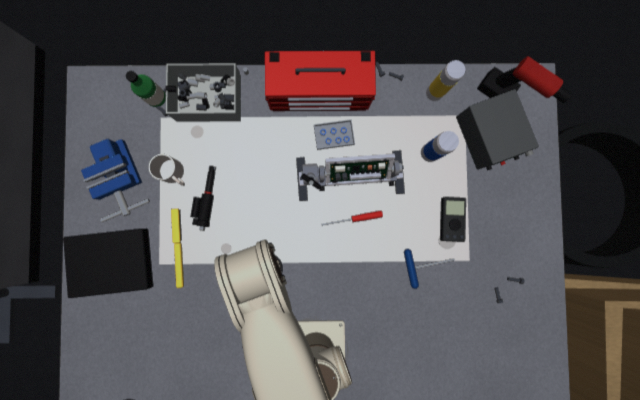

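View pics/top_15.png

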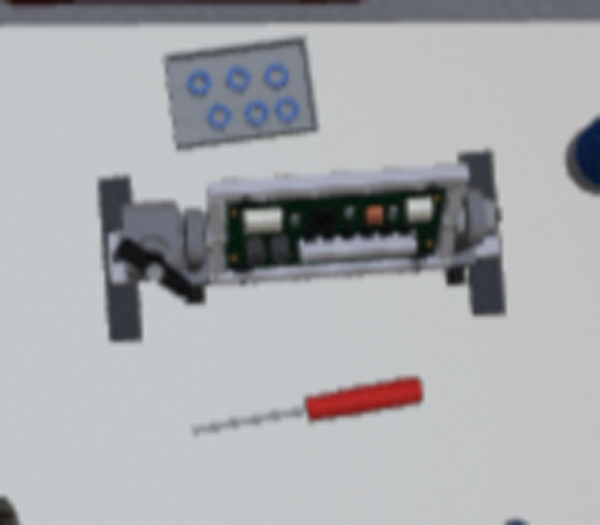

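The knob measures about 1.36–1.37 rad, which is tight, and the carrier about 0.52–0.55 rad. The bystanders look unmoved and the arm is clear.

```bash
python3 -c "
from bench import ctrl
print(ctrl.job_done())"
```

```text
the job is handed in; nothing more can be done
None
```

The board now leans away from the robot at about 30 degrees and the clamp is locked. I handed the job in after about 15 s of the 72 s allowed, and the hand-in gives no verdict.

- **Slackening:** I pushed one end of the knob bar with the closed fingers from about 1.26 rad down to about 0.1 rad. The carrier was still tipped forward at about -0.385 rad.
- **Turning:** I pushed only the top rail, and the carrier stopped at the wanted lean.
- **Tightening:** I pushed the other end of the bar. The first push slid off the bar end without turning it, so I moved inward and repeated it until the knob stopped at its end stop.

**Last checks before handing in:**
- **Carrier:** the board plane gave 0.54 and 0.56 rad from the two cameras. The rail position gave 0.52 and 0.54 rad, though that method reads about 0.05–0.09 rad too high. All of these are inside the 0.384 to 0.663 band.
- **Knob:** 1.36 and 1.37 rad from the two cameras, above the 1.15 rad needed.
- **Forces:** the readings I took, at the end of each move, stayed under about 9 N, and I saw no sign of touching the board.
- **Surroundings:** the bystanders look unmoved in the top picture, but I did not measure their positions. The arm was clear of everything.

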